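Weigh a harmonica comb on the beam balance

TASK

Lay the slotted harmonica comb flat on the middle of the balance pan and let go of it; then slide the counterpoise along the beam until the beam floats level by itself, and take the hand away. The beam hangs on a delicate pivot, so handle the balance gently (15 N at most, pushing or squeezing), and leave the other things on the cart where they lie.

Things in the scene. Friction and masses are not known exactly. Their poses are not given: they have to be found in the camera images.
- comb: The harmonica comb to weigh: a flat green anodised metal bar, 110 x 30 x 12 mm (x, y, z), with ten slots open to one long side. It lies flat on the cork-faced tapping block. Origin: centre of its underside; x along its length, z up. Its mass is not known: 70 to 140 g.
- block: The tapping block, fixed: 140 x 70 x 35 mm high, dark wood with a cork top face. Origin: centre of its underside, on the cart; x along its length.
- balance: The beam balance, fixed on the cart. Origin: on the cart top, straight under the pivot. y runs along the beam towards the pan, x across it along the pivot axis, z up. Base plate 100 (x) x 300 (y) x 12 mm. Two cheeks, 93 mm high, hold the pivot. The beam is a bar 12 mm wide, 10 mm high. Neither the hand nor the comb may load the balance with more than 15 N.
- pivot (a point): The pivot of the beam, 85 mm above the balance's origin.
- index (a point): Level mark, on the balance 200 mm from the pivot on the -y side: midway between the tops of two upright posts, 87 mm above the cart. The beam's thin tongue swings between them; the beam is level when the tongue's top is flush with the posts' tops.
- beam (a joint): Tilt of the beam, rad: 0 level, positive pan end up; stops at -0.10 and +0.10. A weak spring gives it a rest tilt near balance: about 0.009 rad per mm of counterpoise travel, outward making it more positive. Left untouched it comes to rest in about 1.5 s. The hand's touch on the counterpoise tilts it, so it tells the balance only while nothing touches.
- pan (a point): The pan, fixed on the beam and tilting with it: a flat white enamelled tray 150 (x, across the beam) x 90 mm (y, along the beam), with 5 mm high lips at its two short ends only. Origin: centre of its upper face, 120 mm from the pivot on the +y side and 14 mm above the pivot axis when level; axes as the balance's. The comb fits with its length along the pan's x.
- weight: The counterpoise: a brass rider 37 (x) x 26 (y) x 32 mm, 200 g, sliding on the beam with about 1.5 N friction. Origin: its middle, on the beam's centre line; axes as the balance's when level. It travels from 45 to 150 mm from the pivot on the -y side and starts within 20 mm of the inner end, where the empty beam is level. With the comb it balances some 30 to 100 mm farther out.
- post (a point): The round grip post upright on top of the counterpoise, 18 mm in diameter: this point is the middle of its top, 66 mm above the counterpoise's origin. The post is 50 mm long and tilts with the beam.
- plate_a: Bystander: a loose brass reed plate, 100 x 26 x 3 mm, lying flat beside the balance, on its +x side. Origin: centre of its underside.
- plate_b: Bystander: another loose brass reed plate, 100 x 26 x 3 mm, lying flat. Origin: centre of its underside.
- screwdriver: Bystander: a loose screwdriver 170 mm long, lying along its x, right of the balance.
- jar: Bystander: a loose amber glass jar with a lid, 52 mm in diameter, 55 mm high. Origin: centre of its underside.
- cover: Bystander: a loose harmonica cover plate, 100 x 30 x 11 mm. Origin: centre of its underside.

How it is judged:
By the outcome, as a careful person would: the job done as asked, in the order asked, and still so for the second after the job is handed in, with the robot touching nothing.
It also fails if it takes over 72 s, if anything falls off the work surface, if the arm or the gripper's body presses on something with over 40 N, if the wrist force passes 120 N, or if a joint passes its speed limit or range.

ROBOT

A 7-joint arm with a two-finger parallel gripper is mounted at the origin on the work surface. World frame = base frame: x ahead of the robot, y to its left, z up, the work surface at z = 0. Lengths are in mm, angles in rad, forces in N, time in s.
With the tool pointing down it reaches from about 425 to 1025 mm from the base axis. Payload 9.4 kg.
Tool frame: the origin (TCP) lies at the very end of the fingers, on their centre line; the grasp point (between the pads) lies 19 mm behind it (robot.grasp_offset is the distance from the TCP to the grasp point, in mm); z points along the fingers, y is the line along which they close (so a half turn about z gives the same grasp; the last joint's range is limited). The gripper opens to 93 mm and grips with 3 to 60 N. Pads are 15 mm wide; open, the fingers measure 128 mm over their backs; the gripper's body (75 mm by 188 mm) begins 65 mm behind the grasp point.
Start: joints at [1.032, 0.599, -0.003, 1.599, 0.002, 0.943, -0.08], TCP at [323.022, -649.062, 218.618] pointing down, gripper open.
Joint ranges: [-2.57, 2.57], [-0.35, 1.97], [-1.29, 1.29], [0.11, 2.56], [-1.05, 4.19], [0.11, 1.86], [-2.63, 2.63]. Speed limits (rad/s): [2.22, 2.22, 3.01, 3.01, 3.14, 3.14, 3.14].

INTERFACE

Orientations are given as a unit quaternion [x, y, z, w].
In Python, from station import robot gives the robot as it stands.
- The arm moves only by the shell command python3 steer.py [FORCE], which reads ROWS from standard input. ROWS is a JSON list of rows, 1 to 8 of them, each an object with the fields xyz (a list: dx, dy, dz in mm), twist (a turn about the tool's z in rad), aperture (the finger opening in mm); a field left out counts as zero (the opening has to be given); each row is the pose to reach, as a shift and turn from the pose commanded when the command began, along the tool's axes at that moment; what a row does not reach only later rows make up. A row lasts 1/12 s, in which the tool goes at most 41.7 mm and 0.125 rad, less where a joint would pass 70% of its speed; a pose out of reach is approached as far as the arm can. The fingers move at their own pace and stop on an object; FORCE is the grip in N (left out, the last holds). Time passes only in rows, so rows that do not move let the fingers close. It prints the time, the measured TCP pose, the force, the opening and the grip force at its end. Input that does not fit is refused with a message, and nothing moves.
- robot.observe(): the state, without advancing time (a new reading comes with each control period).
- robot.read_camera(name): name is "scene" or "top" or "wrist"; returns a dict with "frame" (400x640x3 uint8, red, green, blue), "z_map" (400x640 float32, mm along the optical axis (not along the pixel's ray), 0 where there is no reading), "fx", "fy", "cx", "cy" (pixels), "origin" and "rotation" of the camera in the world. Camera axes: x right, y up, looking along -z (the intrinsics and any distortion apply to the point x, -y, -z); pixel columns grow to the right and rows downward; lengths in mm; the calibration is good to about 2 mm. A picture is of the moment at which its call begins.
- robot.finish_job(): hands the job in; it is judged then, once.
The state is a dict: "time": time; "joint_pos": joint angles; "joint_velocities": joint speeds; "joint_torque": joint torques, N m; "position": TCP position; "eef_rot": TCP orientation; "wrist_force": force on the tool from outside, world axes, zero at the start; "wrist_torque": the same for the moment, N m; "grip_width": finger opening in mm; "finger_force": force on a finger pad.
Only numpy, scipy, OpenCV 4.12 (cv2) and the standard library are available. Lean on these libraries where they do the work, as an engineer would, in place of code of your own. Each camera call takes 0.05 s, during which the arm holds its last target. There are 200 camera calls.

## Working session

There is one attempt and no reset: what is moved stays moved. The work goes in short steps, Python scripts to look and compute and a shell command to move; the robot and the scene stay as the last step left them, time stands still between calls to the robot, and variables do not carry over. Pictures are saved under pics/ and viewed, at most 10 in all, crops included, and the job is handed in when it is done.

```bash
ls; mkdir -p pics; cat > h.py <<'E'
import numpy as np, cv2
from station import robot
def cap(n):
    c=robot.read_camera(n); return c
def save(c,name,crop=None,scale=1):
    f=cv2.cvtColor(c["frame"],cv2.COLOR_RGB2BGR)
    if crop: r0,r1,c0,c1=crop; f=f[r0:r1,c0:c1]
    if scale!=1: f=cv2.resize(f,None,fx=scale,fy=scale,interpolation=cv2.INTER_CUBIC)
    cv2.imwrite("pics/"+name,f)
def world(c,u,v,z=None):
    d=c["z_map"][int(round(v)),int(round(u))] if z is None else z
    p=np.array([(u-c["cx"])/c["fx"],-(v-c["cy"])/c["fy"],-1])*d
    return np.array(c["origin"])+np.array(c["rotation"])@p
def onplane(c,u,v,h):
    r=np.array(c["rotation"])@np.array([(u-c["cx"])/c["fx"],-(v-c["cy"])/c["fy"],-1]); o=np.array(c["origin"])
    return o+r*(h-o[2])/r[2]
def cloud(c):
    v,u=np.mgrid[0:400,0:640]; d=c["z_map"]
    p=np.stack([(u-c["cx"])/c["fx"]*d,-(v-c["cy"])/c["fy"]*d,-d],-1)
    return p@np.array(c["rotation"]).T+np.array(c["origin"])
E
python3 - <<'E'
from h import *
for n in ("top","scene"):
    c=cap(n); save(c,n+"0.png"); np.savez(n+"0.npz",**c); print(n,c.keys(),c["origin"],c["rotation"],c["fx"],c["cx"],c["cy"])
print(robot.observe())
E
```

```text
pics
station.py
steer.py
top dict_keys(['frame', 'z_map', 'fx', 'fy', 'cx', 'cy', 'origin', 'rotation']) [ 541.24007538  -57.18654294 1142.78624385] [-0.01731848  0.03248456  0.71309188 -0.70010342] 411.3871105467494 326.06196590955534 198.44224978922276
scene dict_keys(['frame', 'z_map', 'fx', 'fy', 'cx', 'cy', 'origin', 'rotation']) [931.83517368 425.9762538  919.23359907] [0.08878147 0.29740773 0.91198986 0.26821816] 376.4027749413637 316.57458123447793 199.6935039551152
{'time': 0.1, 'joint_pos': array([ 1.03228647,  0.60005768, -0.00254681,  1.60001489,  0.00180183,
        0.94289316, -0.07981429]), 'joint_velocities': array([-0.00158907, -0.00187435,  0.00039922, -0.00050769, -0.00047314,
       -0.00094609,  0.00013834]), 'joint_torque': array([ 6.11432421e-03, -7.66546941e+01,  1.50242217e+00, -2.52933347e+01,
       -5.23150060e-02,  1.37116096e-02,  6.17495721e-05]), 'position': array([ 322.84235902, -648.68657536,  217.84969343]), 'eef_rot': array([ 9.73453963e-01,  2.28881874e-01, -2.18399273e-04, -6.49742910e-04]), 'wrist_force': array([-0.13942963,  0.34503509,  0.17379074]), 'wrist_torque': array([-0.00985999,  0.01572496, -0.0485096 ]), 'finger_force': 0.0, 'grip_width': 92.98762418756475}
```

View pics/top0.png

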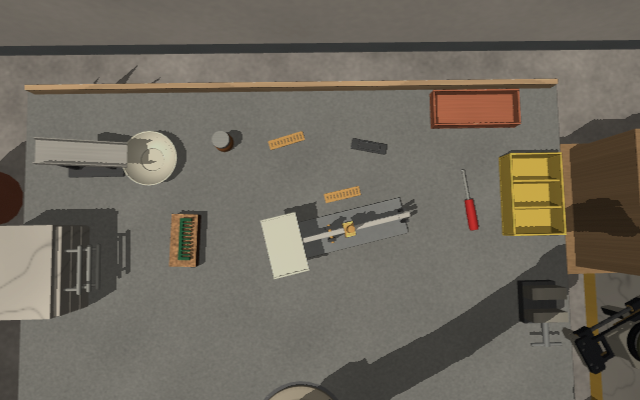

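View pics/scene0.png

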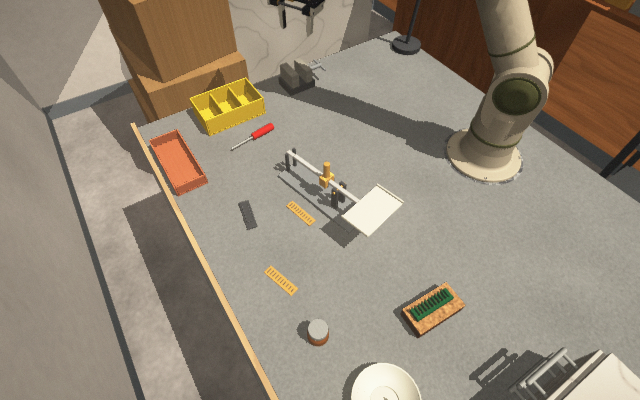

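The top view shows the comb at about (186,239) on the block, the pan at (285,245), the post at (349,229) and the index end at (408,215). The scene view shows the comb at (432,303), the pan at (372,210) and the post at (326,170). Rotation comes as a quaternion, so I'll fix the helper and measure.

```bash
sed -i 's/np.array(c\["rotation"\])/R(c)/g' h.py; cat >> h.py <<'E'
from scipy.spatial.transform import Rotation
def R(c): return Rotation.from_quat(np.array(c["rotation"])).as_matrix()
def blob(m,near,rad=60):
    v,u=np.nonzero(m); k=np.hypot(u-near[0],v-near[1])<rad
    m2=np.zeros(m.shape,np.uint8); m2[v[k],u[k]]=1
    n,l,s,_=cv2.connectedComponentsWithStats(m2); i=1+np.argmax(s[1:,4]); return l==i
def hsv(c): return [x.astype(int) for x in cv2.split(cv2.cvtColor(c["frame"],cv2.COLOR_RGB2HSV))]
def rect(P):
    (x,y),(w,h),a=cv2.minAreaRect(P[:,:2].astype(np.float32)); b=cv2.boxPoints(((x,y),(w,h),a))
    e=b[1]-b[0] if np.linalg.norm(b[1]-b[0])>np.linalg.norm(b[2]-b[1]) else b[2]-b[1]
    return np.round([x,y,w,h],1),round(float(np.degrees(np.arctan2(e[1],e[0])))%180,1)
E
python3 - <<'E'
from h import *
N={"top":dict(comb=(186,239),pan=(285,245),post=(349,229),tip=(408,215)),"scene":dict(comb=(432,303),pan=(372,210),post=(326,170),tip=(290,155))}
for n in N:
    c=dict(np.load(n+"0.npz")); W=cloud(c); h,s,v=hsv(c)
    d=N[n]
    m=blob((h>40)&(h<95)&(s>90),d["comb"],40); P=W[m]; P=P[P[:,2]>40]; print(n,"comb",m.sum(),rect(P),np.percentile(P[:,2],[10,50,90]))
    m=blob((s<60)&(v>150)&(W[...,2]>80)&(W[...,2]<130),d["pan"],45); P=W[m]; print("pan",m.sum(),rect(P),np.percentile(P[:,2],[10,50,90]))
    A=np.c_[P[:,:2]-P[:,:2].mean(0),np.ones(len(P))]; print(" plane",np.linalg.lstsq(A,P[:,2],rcond=None)[0])
    m=blob((W[...,2]>125)&(W[...,2]<170),d["post"],30); P=W[m]; q=P[P[:,2]>np.percentile(P[:,2],98)-4]; print("post",m.sum(),P.mean(0),P.max(0),len(q),q.mean(0))
    m=blob((W[...,2]>75)&(W[...,2]<105)&(s<90),d["tip"],20); P=W[m]; print("tip",m.sum(),P.mean(0),P.min(0),P.max(0))
    # block
    m=(h>3)&(h<25)&(s>80); b=blob(m,d["comb"],45); P=W[b]; P=P[(P[:,2]>28)&(P[:,2]<42)]; print("block",len(P),rect(P),np.median(P[:,2]))
E
```

```text
top comb 249 (array([519.3, 293.9,  29.8, 108. ]), 177.8) [43.96583125 46.62814125 49.25050733]
pan 2130 (array([499.2,  26.2, 149.9,  89.6]), 12.7) [ 99.3672168  101.98390786 104.99565414]
 plane [-6.07543766e-03  2.14048009e-02  1.02133650e+02]
post 47 [ 536.41620449 -138.3149082   148.20687008] [ 543.53171422 -129.94848131  152.76023157] 31 [ 536.82754332 -138.8831227   150.09004971]
tip 106 [ 566.07342173 -268.53063538   84.33018643] [ 554.50522894 -297.02747707   78.28698493] [ 577.09427608 -241.44904071   91.21708265]
block 1063 (array([515.3, 300.2,  72. , 139.3]), 177.7) 34.75009778348635
scene comb 388 (array([701.8, 342.2, 486.4,  55.9]), 13.5) [44.01646792 46.40334876 48.52226652]
pan 1736 (array([508.5, -12.7, 153.2, 178.4]), 102.8) [ 98.69193175 101.55687986 104.20039279]
 plane [-1.43504156e-02  6.71947644e-02  1.01082019e+02]
post 58 [ 538.58263345 -130.77826886  141.3402667 ] [ 545.66030672 -124.45427693  152.74557605] 15 [ 537.40917128 -132.4744182   149.94903664]
tip 147 [ 564.72045677 -253.11937887   83.36051386] [ 548.21696894 -293.67830606   75.06903857] [ 588.97168547 -205.95942939   89.25181603]
block 1059 (array([514.8, 304.6,  70.3, 141.8]), 177.4) 34.60993411928132
```

```bash
echo '[{"xyz":[596, -756, -30], "aperture":93}, {"xyz":[596, -756, -30], "aperture":93}, {"xyz":[596, -756, -30], "aperture":93}, {"xyz":[596, -756, -30], "aperture":93}, {"xyz":[596, -756, -30], "aperture":93}, {"xyz":[596, -756, -30], "aperture":93}, {"xyz":[596, -756, -30], "aperture":93}, {"xyz":[596, -756, -30], "aperture":93}]' | python3 steer.py
python3 - <<'E'
from h import *
o=robot.observe(); t=np.array([519.3,293.9,218])-o["position"]; r=Rotation.from_quat(o["eef_rot"]).as_matrix()
print(t, r.T@t, np.degrees(np.arctan2(r[1,0],r[0,0])))
E
```

```text
time: 0.77
position: [390.9, -320.9, 228.9]
eef_rot: [0.973, 0.229, -0.0, -0.0]
wrist_force: [1.4, 0.1, 0.2]
grip_width: 93.3
finger_force: 0.0
[128.40837975 614.79836529 -10.92313488] [ 388.8182681  -493.23885303   10.99295584] 26.45090427387158
```

```bash
echo '[{"xyz":[205, -234, -60], "twist":0.24, "aperture":93}, {"xyz":[205, -234, -60], "twist":0.24, "aperture":93}, {"xyz":[205, -234, -60], "twist":0.24, "aperture":93}, {"xyz":[205, -234, -60], "twist":0.24, "aperture":93}, {"xyz":[205, -234, -60], "twist":0.24, "aperture":93}, {"xyz":[205, -234, -60], "twist":0.24, "aperture":93}, {"xyz":[205, -234, -60], "twist":0.24, "aperture":93}, {"xyz":[205, -234, -60], "twist":0.24, "aperture":93}]' | python3 steer.py
python3 - <<'E'
from h import *
c=cap("wrist"); save(c,"w1.png"); np.savez("w1.npz",**c); print(c["origin"],R(c)[:,2],c["fx"])
E
```

```text
time: 1.43
position: [470.8, -18.4, 289.7]
eef_rot: [0.994, 0.112, 0.0, -0.0]
wrist_force: [1.4, -0.3, 0.2]
grip_width: 92.8
finger_force: 0.0
[534.5599356   -4.0011743  456.36315723] [0.23074722 0.05144299 0.97165289] 283.2230121584021
```

View pics/w1.png

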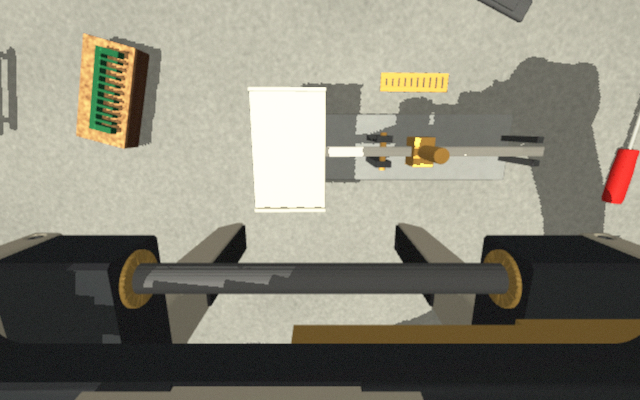

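The wrist view shows the pan at (288,148), the post top at (438,156), the comb at (108,90) and the tongue end at (543,152). I'll measure from it and compare with the top view.

```bash
python3 - <<'E'
from h import *
for n,d in (("w1",dict(comb=(108,90),pan=(288,148),post=(436,155))),("scene0",dict(comb=(432,303),pan=(372,210),post=(326,165)))):
    c=dict(np.load(n+".npz")); W=cloud(c); h,s,v=hsv(c)
    m=blob((h>40)&(h<95)&(s>70)&(W[...,2]>30)&(W[...,2]<60),d["comb"],60); P=W[m]; P=P[P[:,2]>43]; print(n,"comb",m.sum(),rect(P),np.percentile(P[:,2],[10,50,90]))
    m=blob((s<60)&(v>150)&(W[...,2]>92)&(W[...,2]<112)&(np.hypot(W[...,0]-499,W[...,1]-26)<95),d["pan"],75); P=W[m]; print("pan",m.sum(),rect(P),np.percentile(P[:,2],[10,50,90]))
    P=P[np.hypot(P[:,0]-499,P[:,1]-26)<55]; ax=Rotation.from_euler("z",12.7,degrees=True).as_matrix()[:2,:2]
    A=np.c_[(P[:,:2]-[499,26])@ax,np.ones(len(P))]; print(" plane",np.linalg.lstsq(A,P[:,2],rcond=None)[0])
    m=(W[...,2]>147)&(W[...,2]<158)&(np.hypot(W[...,0]-537,W[...,1]+136)<25); P=W[m]; print("post top",m.sum(),P.mean(0),rect(P))
    m=(W[...,2]>115)&(W[...,2]<158)&(np.hypot(W[...,0]-537,W[...,1]+136)<25); P=W[m]; print("post all",m.sum(),P.mean(0),rect(P))
E
```

```text
w1 comb 1515 (array([518.5, 296.1,  32.1, 109.6]), 178.2) [45.59371818 47.44847684 48.63154681]
pan 9106 (array([501.4,  19.3, 149.5, 110.3]), 13.1) [101.15167312 102.53048486 104.16807565]
 plane [1.09342751e-03 3.15152894e-02 1.02287893e+02]
post top 223 [ 536.81344581 -135.3919737   149.83259268] (array([ 536.7, -135.9,   17.2,   17. ]), 13.0)
post all 395 [ 536.74856059 -132.48628652  141.8173102 ] (array([ 536.8, -135.4,   17.1,   18.5]), 91.6)
scene0 comb 476 (array([518.7, 298. ,  30.1, 111.2]), 177.5) [44.2361219  46.39332576 48.43873658]
pan 1629 (array([499.9,  24.9, 153.2, 101.3]), 12.8) [ 99.47662971 101.66979565 104.28642736]
 plane [-4.70578037e-04  2.69471140e-02  1.01325599e+02]
post top 24 [ 536.97405881 -133.12981234  149.03218744] (array([ 536.7, -133.2,   16. ,   13.8]), 57.5)
post all 71 [ 538.63889583 -130.2390224   137.38694705] (array([ 536.8, -132.4,   18.5,   14.4]), 57.7)
```

```bash
echo '[{"xyz":[117, -296, 100], "twist":0.258, "aperture":60}, {"xyz":[117, -296, 100], "twist":0.258, "aperture":60}, {"xyz":[117, -296, 100], "twist":0.258, "aperture":60}, {"xyz":[117, -296, 150], "twist":0.258, "aperture":60}, {"xyz":[117, -296, 150], "twist":0.258, "aperture":60}, {"xyz":[117, -296, 150], "twist":0.258, "aperture":60}, {"xyz":[117, -296, 150], "twist":0.258, "aperture":60}, {"xyz":[117, -296, 150], "twist":0.258, "aperture":60}]' | python3 steer.py
python3 - <<'E'
from h import *
c=cap("wrist"); save(c,"w2.png"); np.savez("w2.npz",**c)
o=robot.observe(); r=Rotation.from_quat(o["eef_rot"]).as_matrix(); print(o["position"],np.degrees(np.arctan2(r[1,0],r[0,0])),r[:,2])
W=cloud(c); h,s,v=hsv(c)
m=(h>40)&(h<95)&(s>70)&(W[...,2]>43)&(W[...,2]<55)&(np.hypot(W[...,0]-519,W[...,1]-296)<70); P=W[m]; print(m.sum(),rect(P),np.percentile(P[:,2],[10,50,90]))
t=np.array([518.8,296,40])-o["position"]; print(r.T@t)
E
```

```text
time: 2.15
position: [515.3, 267.6, 152.3]
eef_rot: [1.0, -0.018, -0.0, 0.0]
wrist_force: [1.1, -0.4, 0.7]
grip_width: 59.9
finger_force: 0.0
[514.2638051  275.8282078  148.72557858] -1.6779023383328957 [-0.00292429  0.00305341 -0.99999106]
2110 (array([518.6, 296.1,  29.4, 109.7]), 177.5) [46.0713664  47.31206287 48.21393386]
[  4.27111817 -19.97338237 108.77293435]
```

View pics/w2.png

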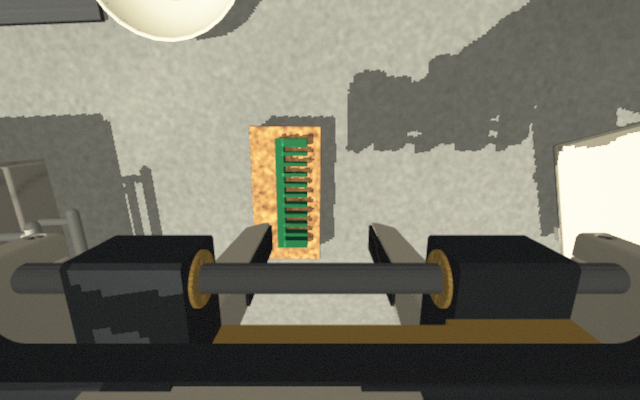

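The comb is seen at (293,192), slots to the right, lying centred and clear of the fingers. The arm is still settling.

```bash
echo '[{"aperture":60}, {"aperture":60}, {"aperture":60}, {"aperture":60}]' | python3 steer.py
cat > go.py <<'E'
import sys
from h import *
a=list(map(float,sys.argv[1:])); o=robot.observe(); r=Rotation.from_quat(o["eef_rot"]).as_matrix(); g=np.degrees(np.arctan2(r[1,0],r[0,0]))
print(np.round(r.T@(np.array(a[:3])-o["position"]),2),"turn",round(float(-np.radians(a[3]-g)),3),np.round(o["position"],1),g)
E
python3 go.py 518.7 296.1 39.5 -2.2
```

```text
time: 2.53
position: [515.8, 264.7, 154.3]
eef_rot: [1.0, -0.019, 0.0, 0.0]
wrist_force: [0.1, 0.2, 0.1]
grip_width: 59.7
finger_force: 0.0
[  1.62 -31.55 114.81] turn 0.0 [515.8 264.7 154.3] -2.1928286472448426
```

```bash
echo '[{"xyz":[2, -31.5, 25], "aperture":60}, {"xyz":[2, -31.5, 60], "aperture":60}, {"xyz":[2, -31.5, 90], "aperture":60}, {"xyz":[2, -31.5, 105], "aperture":60}, {"xyz":[2, -31.5, 110], "aperture":60}, {"xyz":[2, -31.5, 110], "aperture":60}, {"xyz":[2, -31.5, 110], "aperture":60}, {"xyz":[2, -31.5, 110], "aperture":60}]' | python3 steer.py; python3 go.py 518.7 296.1 39.5 -2.2
python3 - <<'E'
from h import *
f=[]
for i in range(6): robot.read_camera("scene"); f.append(robot.observe()["wrist_force"])
print(np.mean(f,0),np.std(f,0)); 
E
```

```text
time: 3.2
position: [519.5, 297.7, 45.2]
eef_rot: [1.0, -0.019, 0.001, -0.001]
wrist_force: [-0.2, 0.2, 0.3]
grip_width: 60.1
finger_force: 0.0
[-0.74  1.67  5.71] turn 0.001 [519.5 297.7  45.2] -2.124410662751631
[-0.09061757  0.15456258  0.34412155] [0.35431102 0.48075134 0.50882748]
```

```bash
echo '[{"xyz":[-0.5, 1.4, 5.5], "aperture":60}, {"xyz":[-0.5, 1.4, 5.5], "aperture":60}, {"xyz":[-0.5, 1.4, 5.5], "aperture":27}, {"xyz":[-0.5, 1.4, 5.5], "aperture":27}, {"xyz":[-0.5, 1.4, 5.5], "aperture":27}, {"xyz":[-0.5, 1.4, 5.5], "aperture":27}, {"xyz":[-0.5, 1.4, 5.5], "aperture":27}, {"xyz":[-0.5, 1.4, 5.5], "aperture":27}]' | python3 steer.py 10; python3 go.py 518.7 296.1 39.5 -2.2
```

```text
time: 4.17
position: [518.0, 296.4, 38.1]
eef_rot: [1.0, -0.018, -0.0, 0.0]
wrist_force: [0.9, 1.3, 0.1]
grip_width: 29.9
finger_force: 10.0
[ 0.76  0.27 -1.41] turn 0.002 [518.  296.4  38.1] -2.0738876934548984
```

```bash
echo '[{"xyz":[0, 0, -30], "aperture":27}, {"xyz":[0, 0, -70], "aperture":27}, {"xyz":[0, 0, -110], "aperture":27}, {"xyz":[0, 0, -120], "aperture":27}, {"xyz":[0, 0, -120], "aperture":27}, {"xyz":[0, 0, -120], "aperture":27}, {"xyz":[0, 0, -120], "aperture":27}, {"xyz":[0, 0, -120], "aperture":27}]' | python3 steer.py; 
python3 - <<'E'
from h import *
f=[]
for i in range(10): c=robot.read_camera("wrist"); f.append(robot.observe()["wrist_force"])
print(np.mean(f,0),np.std(f,0)); save(c,"w3.png")
E
python3 go.py 499 25.9 150 12.85
```

```text
time: 4.83
position: [517.0, 295.8, 156.2]
eef_rot: [1.0, -0.018, -0.001, 0.001]
wrist_force: [0.4, 0.3, -1.2]
grip_width: 29.5
finger_force: 10.0
[ 0.33541376 -0.05580744 -0.84240279] [0.43971992 0.48798035 0.37991659]
[ -9.15 270.95   8.01] turn -0.26 [517.9 296.3 158. ] -2.0725187663772755
```

```bash
echo '[{"xyz":[-9, 271, 8], "twist":-0.26, "aperture":27}, {"xyz":[-9, 271, 8], "twist":-0.26, "aperture":27}, {"xyz":[-9, 271, 8], "twist":-0.26, "aperture":27}, {"xyz":[-9, 271, 8], "twist":-0.26, "aperture":27}, {"xyz":[-9, 271, 8], "twist":-0.26, "aperture":27}, {"xyz":[-9, 271, 8], "twist":-0.26, "aperture":27}, {"xyz":[-9, 271, 8], "twist":-0.26, "aperture":27}, {"xyz":[-9, 271, 8], "twist":-0.26, "aperture":27}]' | python3 steer.py; echo '[{"aperture":27}, {"aperture":27}, {"aperture":27}]' | python3 steer.py; python3 go.py 499 25.9 116 12.85
python3 - <<'E'
from h import *
c=cap("top"); W=cloud(c); h,s,v=hsv(c)
m=(h>40)&(h<95)&(s>90)&(W[...,2]>140)&(W[...,2]<175)&(np.hypot(W[...,0]-499,W[...,1]-26)<80); P=W[m]; print(m.sum(),rect(P) if len(P)>5 else 0)
c=cap("wrist"); save(c,"w4.png")
E
```

```text
time: 6.0
position: [498.2, 20.0, 150.0]
eef_rot: [0.994, 0.108, -0.001, 0.001]
wrist_force: [0.2, -0.0, 0.1]
grip_width: 30.0
finger_force: 10.0
time: 6.25
position: [499.5, 27.4, 150.2]
eef_rot: [0.994, 0.113, 0.0, -0.0]
wrist_force: [-0.4, 0.5, -0.4]
grip_width: 29.9
finger_force: 10.0
[-0.84  1.37 34.22] turn 0.002 [499.5  27.4 150.2] 12.936375055782085
0 0
```

View pics/w4.png

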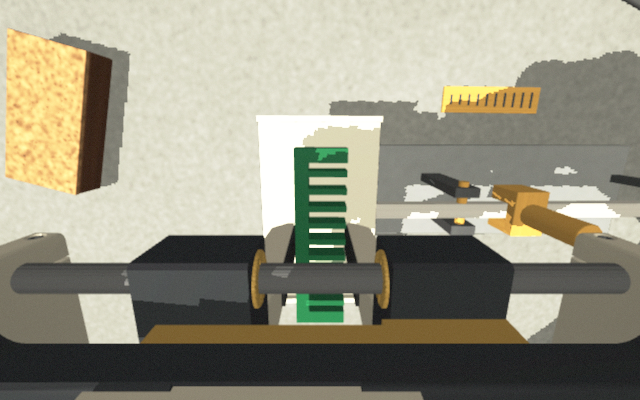

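The comb is held square between the fingers at (322,230), over the pan's middle. I'll lower it.

```bash
echo '[{"xyz":[-0.8, 1.4, 20], "aperture":27}, {"xyz":[-0.8, 1.4, 35], "aperture":27}, {"xyz":[-0.8, 1.4, 40], "aperture":27}, {"xyz":[-0.8, 1.4, 42], "aperture":27}, {"xyz":[-0.8, 1.4, 43.5], "aperture":27}, {"xyz":[-0.8, 1.4, 44.5], "aperture":27}, {"xyz":[-0.8, 1.4, 45.5], "aperture":27}, {"xyz":[-0.8, 1.4, 46.5], "aperture":27}]' | python3 steer.py; echo '[{"xyz":[0, 0, 1], "aperture":27}, {"xyz":[0, 0, 2], "aperture":27}, {"xyz":[0, 0, 3], "aperture":27}, {"xyz":[0, 0, 4], "aperture":27}, {"xyz":[0, 0, 5], "aperture":27}, {"xyz":[0, 0, 6], "aperture":27}, {"xyz":[0, 0, 7], "aperture":27}, {"xyz":[0, 0, 8], "aperture":27}]' | python3 steer.py; python3 go.py 499 25.9 94 12.85
```

```text
time: 7.02
position: [499.0, 24.4, 104.1]
eef_rot: [0.994, 0.112, 0.0, 0.0]
wrist_force: [-0.4, 0.1, -1.0]
grip_width: 30.0
finger_force: 10.0
time: 7.68
position: [498.6, 24.4, 95.4]
eef_rot: [0.994, 0.112, -0.0, -0.0]
wrist_force: [0.1, -0.3, -0.6]
grip_width: 29.8
finger_force: 10.0
[ 0.69 -1.42  1.44] turn -0.0 [498.6  24.4  95.4] 12.822665187631097
```

```bash
echo '[{"xyz":[0, -0.7, 1], "aperture":27}, {"xyz":[0, -0.7, 1.5], "aperture":27}, {"xyz":[0, -0.7, 1.5], "aperture":27}, {"xyz":[0, -0.7, 1.5], "aperture":34}, {"xyz":[0, -0.7, 1.5], "aperture":46}, {"xyz":[0, -0.7, 1.5], "aperture":46}, {"xyz":[0, -0.7, 1.5], "aperture":46}, {"xyz":[0, -0.7, 1.5], "aperture":46}]' | python3 steer.py; echo '[{"xyz":[0, 0, -2], "aperture":46}, {"xyz":[0, 0, -6], "aperture":46}, {"xyz":[0, 0, -20], "aperture":46}, {"xyz":[0, 0, -50], "aperture":46}, {"xyz":[0, 0, -90], "aperture":46}, {"xyz":[0, 0, -120], "aperture":46}, {"xyz":[0, 0, -120], "aperture":46}, {"xyz":[0, 0, -120], "aperture":46}]' | python3 steer.py
python3 - <<'E'
from h import *
c=cap("wrist"); save(c,"w5.png"); np.savez("w5.npz",**c); W=cloud(c); h,s,v=hsv(c)
m=(h>40)&(h<95)&(s>70)&(W[...,2]>80)&(W[...,2]<125)&(np.hypot(W[...,0]-499,W[...,1]-26)<80); P=W[m]; print(m.sum(),rect(P),np.percentile(P[:,2],[10,50,90]))
E
python3 go.py 499 25.9 94 12.85
```

```text
time: 8.35
position: [498.6, 25.0, 94.2]
eef_rot: [0.994, 0.112, 0.0, 0.0]
wrist_force: [0.1, 0.1, -0.4]
grip_width: 45.6
finger_force: 0.0
time: 9.02
position: [499.4, 25.0, 216.0]
eef_rot: [0.994, 0.111, 0.002, 0.0]
wrist_force: [1.1, 0.6, -0.7]
grip_width: 45.8
finger_force: 0.0
2037 (array([497.2,  25.8, 112.9,  30.2]), 12.3) [ 94.8256958   98.43517582 100.25668266]
[  0.48  -0.97 120.65] turn -0.001 [498.6  24.9 214.7] 12.806993629046111
```

View pics/w5.png

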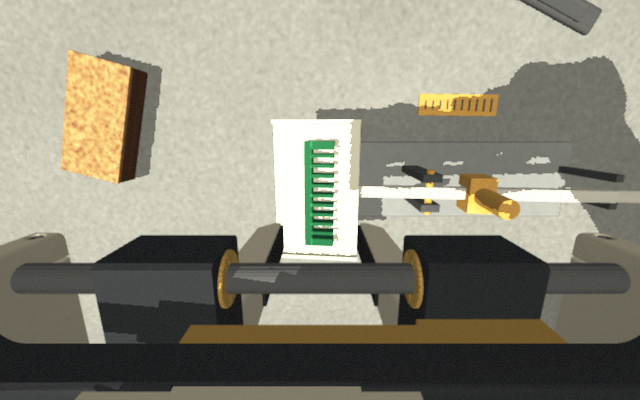

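The comb lies flat at the middle of the pan, (322,193), with the pan end down. The post top is at (510,207). Next I'll measure the post.

```bash
cat >> h.py <<'E'
PIV=np.array([526.2,-91.1]); YD=np.array([-.2233,.9748]); XD=np.array([.9748,.2233])
def measure(c):
    W=cloud(c); h,s,v=hsv(c); q=W[...,:2]-PIV; y=q@YD; x=q@XD; z=W[...,2]
    m=(z>138)&(z<170)&(np.abs(x)<14)&(y<-25)&(y>-175); P=np.c_[x[m],y[m],z[m]]
    if len(P)>5:
        P=P[P[:,2]>P[:,2].max()-8]; P=P[P[:,2]>np.median(P[:,2])-2]; print("post top x,y,z",P.mean(0),len(P))
    m=(np.abs(x)<62)&(y>80)&(y<160)&(z>80)&(z<113)&(s<60)&(v>120); A=np.c_[x[m],y[m]-120,np.ones(m.sum())]; zz=z[m]
    for i in range(5):
        k=np.linalg.lstsq(A,zz,rcond=None)[0]; g=np.abs(zz-A@k)<3; A,zz=A[g],zz[g]
    print("pan tilt x,y,z0",k,len(zz),"tilt from z0",(k[2]-99)/120)
    m=(z>65)&(z<112)&(np.abs(x)<3.5)&(y<-160)&(y>-192); 
    if m.sum()>5:
        p=np.polyfit(y[m],z[m],1); print("beam far",p,"z at -176",np.median(z[m]-p[0]*(y[m]-y[m].mean())),y[m].mean(),m.sum())
    return x,y,z
E
python3 - <<'E'
from h import *
for n in ("w1","w5"): measure(dict(np.load(n+".npz")))
E
python3 go.py 534.7 -128.2 120 12.85
```

```text
post top x,y,z [  0.44527769 -45.75673919 149.92067146] 215
pan tilt x,y,z0 [1.02869008e-03 2.49561217e-02 1.02366085e+02] 6496 tilt from z0 0.02805071023606492
beam far [  0.15521128 111.50845241] z at -176 84.11309710745104 -176.15356265114238 123
post top x,y,z [  0.51307013 -37.17047417 155.8308316 ] 365
pan tilt x,y,z0 [ 9.13670718e-05 -1.04796573e-01  8.71531600e+01] 6154 tilt from z0 -0.09872366667373562
beam far [3.62606031e-02 1.14047399e+02] z at -176 107.65711781583661 -175.74997215775028 225
[  1.17 157.22  94.71] turn -0.001 [498.6  24.9 214.7] 12.806993629046111
```

```bash
echo '[{"xyz":[1, 42, 0], "aperture":46}, {"xyz":[1, 84, 0], "aperture":46}, {"xyz":[1, 126, 0], "aperture":46}, {"xyz":[1, 157, 0], "aperture":46}, {"xyz":[1, 157, 20], "aperture":46}, {"xyz":[1, 157, 40], "aperture":46}, {"xyz":[1, 157, 40], "aperture":46}, {"xyz":[1, 157, 40], "aperture":46}]' | python3 steer.py; python3 go.py 534.7 -128.2 122 12.85
```

```text
time: 9.73
position: [533.0, -127.4, 172.3]
eef_rot: [0.994, 0.112, -0.002, -0.001]
wrist_force: [-0.2, -0.5, -0.5]
grip_width: 46.4
finger_force: 0.0
[ 1.68  1.21 50.32] turn -0.0 [ 533.  -127.4  172.3] 12.847449636698013
```

```bash
echo '[{"xyz":[1.5, 1, 20], "aperture":46}, {"xyz":[1.5, 1, 40], "aperture":46}, {"xyz":[1.5, 1, 51], "aperture":46}, {"xyz":[1.5, 1, 51], "aperture":46}, {"xyz":[1.5, 1, 51], "aperture":46}, {"xyz":[1.5, 1, 51], "aperture":26}, {"xyz":[1.5, 1, 51], "aperture":26}, {"xyz":[1.5, 1, 51], "aperture":26}]' | python3 steer.py 3; echo '[{"xyz":[0, 3, 0], "aperture":26}, {"xyz":[0, 6, 0], "aperture":26}, {"xyz":[0, 10, 0], "aperture":26}, {"xyz":[0, 14, 0], "aperture":26}, {"xyz":[0, 18, 0], "aperture":26}, {"xyz":[0, 22, 0], "aperture":26}, {"xyz":[0, 26, 0], "aperture":26}, {"xyz":[0, 30, 0], "aperture":26}]' | python3 steer.py;  echo '[{"xyz":[0, 4, 0], "aperture":26}, {"xyz":[0, 8, 0], "aperture":26}, {"xyz":[0, 12, 0], "aperture":26}, {"xyz":[0, 16, 0], "aperture":26}, {"xyz":[0, 20, 0], "aperture":26}, {"xyz":[0, 24, 0], "aperture":26}, {"xyz":[0, 28, 0], "aperture":26}, {"xyz":[0, 31, 0], "aperture":26}]' | python3 steer.py; python3 - <<'E'
from h import *
q=(robot.observe()["position"][:2]-PIV); print(q@XD,q@YD)
E
```

```text
time: 10.4
position: [536.5, -128.5, 124.0]
eef_rot: [0.994, 0.112, 0.001, 0.0]
wrist_force: [0.1, 0.2, -0.0]
grip_width: 30.3
finger_force: 0.0
time: 11.07
position: [542.7, -158.2, 123.0]
eef_rot: [0.994, 0.112, -0.0, -0.0]
wrist_force: [-0.7, 1.4, -1.4]
grip_width: 26.3
finger_force: 0.8
time: 11.73
position: [549.5, -188.6, 123.0]
eef_rot: [0.994, 0.112, -0.0, 0.0]
wrist_force: [-0.2, 1.7, -0.1]
grip_width: 25.8
finger_force: 0.8
0.9862851032534704 -100.21325643246226
```

Next I back off, open, go up, and let the beam settle.

```bash
echo '[{"xyz":[0, -3, 0], "aperture":46}, {"xyz":[0, -3, 0], "aperture":46}, {"xyz":[0, -3, 0], "aperture":46}, {"xyz":[0, -3, -30], "aperture":46}, {"xyz":[0, -3, -65], "aperture":46}, {"xyz":[0, -10, -65], "aperture":46}, {"xyz":[0, -40, -65], "aperture":46}, {"xyz":[0, -70, -65], "aperture":46}]' | python3 steer.py; echo '[{"aperture":46}, {"aperture":46}, {"aperture":46}, {"aperture":46}, {"aperture":46}, {"aperture":46}, {"aperture":46}, {"aperture":46}]' | python3 steer.py
python3 - <<'E'
from h import *
c=cap("wrist"); save(c,"w6.png"); measure(c); print("top"); measure(cap("top")); c=cap("scene"); measure(c)
E
```

```text
time: 12.4
position: [534.3, -120.2, 188.8]
eef_rot: [0.994, 0.11, 0.001, 0.001]
wrist_force: [0.4, 1.0, -0.8]
grip_width: 45.9
finger_force: 0.0
time: 13.07
position: [534.0, -120.1, 188.0]
eef_rot: [0.994, 0.111, -0.0, -0.0]
wrist_force: [0.8, 0.0, -0.2]
grip_width: 46.0
finger_force: 0.0
post top x,y,z [   0.5614031  -100.04097762  145.99477084] 392
pan tilt x,y,z0 [1.12843046e-03 5.19574803e-02 1.05574914e+02] 6366 tilt from z0 0.054790952776561735
beam far [  0.18792172 112.82229999] z at -176 79.82309564619867 -175.52772455272614 202
top
pan tilt x,y,z0 [9.12877708e-04 5.17060068e-02 1.05134293e+02] 1058 tilt from z0 0.05111910455214001
beam far [  0.17062077 109.52920197] z at -176 77.59152872187806 -185.433946018091 14
post top x,y,z [ -0.59645913 -98.73254726 144.67054435] 22
pan tilt x,y,z0 [7.91249450e-04 5.06964350e-02 1.04527467e+02] 669 tilt from z0 0.04606222386995427
beam far [  0.25381715 123.00231103] z at -176 78.84531025825848 -175.45865924364196 17
```

```bash
python3 - <<'E'
from h import *
measure(cap("wrist"))
E
python3 go.py 547 -179.7 119 12.85
```

```text
post top x,y,z [   0.50842277 -100.07808031  145.95692785] 391
pan tilt x,y,z0 [8.75020739e-04 5.26361029e-02 1.05563984e+02] 6377 tilt from z0 0.05469986275137326
beam far [  0.18868954 112.94138748] z at -176 79.73257777986927 -175.84404452671262 208
[-0.61 61.33 69.02] turn -0.001 [ 534.  -119.8  188. ] 12.818572843513476
```

```bash
echo '[{"xyz":[-0.5, 35, 0], "aperture":50}, {"xyz":[-0.5, 61, 0], "aperture":50}, {"xyz":[-0.5, 61, 0], "aperture":50}, {"xyz":[-0.5, 61, 0], "aperture":50}, {"xyz":[-0.5, 61, 35], "aperture":50}, {"xyz":[-0.5, 61, 60], "aperture":50}, {"xyz":[-0.5, 61, 69], "aperture":50}, {"xyz":[-0.5, 61, 69], "aperture":50}]' | python3 steer.py 3; echo '[{"aperture":40}, {"aperture":32}, {"aperture":28}, {"aperture":24}, {"aperture":21}, {"aperture":19}, {"aperture":17}, {"aperture":17}]' | python3 steer.py 3;  echo '[{"aperture":17}, {"aperture":17}, {"aperture":17}, {"aperture":17}]' | python3 steer.py 3; python3 - <<'E'
from h import *
q=(robot.observe()["position"][:2]-PIV); print(q@XD,q@YD); measure(cap("top"))
E
```

```text
time: 13.93
position: [545.7, -177.8, 117.2]
eef_rot: [0.994, 0.112, -0.002, -0.001]
wrist_force: [-0.0, 0.4, 0.1]
grip_width: 50.1
finger_force: 0.0
time: 14.6
position: [547.5, -179.4, 119.4]
eef_rot: [0.994, 0.112, 0.0, 0.0]
wrist_force: [2.2, -1.2, 1.6]
grip_width: 19.0
finger_force: 3.0
time: 14.93
position: [547.4, -179.2, 119.1]
eef_rot: [0.994, 0.112, 0.0, 0.0]
wrist_force: [3.1, -1.1, 2.1]
grip_width: 18.7
finger_force: 3.0
0.9874040938519452 -90.65251664590288
pan tilt x,y,z0 [6.08735878e-04 6.28471870e-02 1.06833122e+02] 1045 tilt from z0 0.06527601833463201
```

```bash
echo '[{"aperture":24}, {"aperture":34}, {"aperture":46}, {"aperture":50}, {"xyz":[0, 0, -30], "aperture":50}, {"xyz":[0, 0, -70], "aperture":50}, {"xyz":[0, -20, -70], "aperture":50}, {"xyz":[0, -60, -70], "aperture":50}]' | python3 steer.py; echo '[{"aperture":46}, {"aperture":46}, {"aperture":46}, {"aperture":46}, {"aperture":46}, {"aperture":46}, {"aperture":46}, {"aperture":46}]' | python3 steer.py;echo '[{"aperture":46}, {"aperture":46}, {"aperture":46}, {"aperture":46}, {"aperture":46}]' | python3 steer.py
python3 - <<'E'
from h import *
c=cap("wrist"); save(c,"w7.png"); measure(c); print("top"); measure(cap("top")); c=cap("scene"); measure(c)
E
```

```text
time: 15.65
position: [535.2, -124.7, 191.0]
eef_rot: [0.994, 0.108, 0.002, 0.002]
wrist_force: [1.0, 1.5, -0.2]
grip_width: 49.7
finger_force: 0.0
time: 16.32
position: [533.7, -121.2, 188.9]
eef_rot: [0.994, 0.111, -0.0, -0.0]
wrist_force: [-0.7, -0.1, -0.4]
grip_width: 46.6
finger_force: 0.0
time: 16.73
position: [533.8, -120.8, 189.1]
eef_rot: [0.994, 0.112, -0.0, -0.0]
wrist_force: [0.7, 0.1, 0.8]
grip_width: 46.1
finger_force: 0.0
post top x,y,z [  0.59044614 -83.84625664 154.90468267] 426
pan tilt x,y,z0 [-1.49410517e-05 -4.03654790e-02  9.47482191e+01] 5605 tilt from z0 -0.03543150753743838
beam far [1.05027465e-01 1.14768127e+02] z at -176 96.31320483373162 -175.92938200801532 234
top
pan tilt x,y,z0 [-2.47714216e-03 -4.17425117e-02  9.41300924e+01] 975 tilt from z0 -0.04058256318024315
beam far [  0.13047767 119.41165534] z at -176 95.97886707145405 -183.88368510195738 15
post top x,y,z [  1.50308093 -81.59947604 153.67822617] 28
pan tilt x,y,z0 [ 3.11260300e-04 -3.94994295e-02  9.38955646e+01] 672 tilt from z0 -0.0425369619403875
beam far [2.29183772e-02 9.90824715e+01] z at -176 95.08112677873385 -173.96554293644164 21
```

```bash
python3 go.py 545.6 -173.3 119 12.85
```

```text
[-0.1  53.83 70.1 ] turn -0.0 [ 533.8 -120.8  189.1] 12.822552007271566
```

```bash
echo '[{"xyz":[0, 35, 0], "aperture":50}, {"xyz":[0, 54, 0], "aperture":50}, {"xyz":[0, 54, 0], "aperture":50}, {"xyz":[0, 54, 0], "aperture":50}, {"xyz":[0, 54, 35], "aperture":50}, {"xyz":[0, 54, 60], "aperture":50}, {"xyz":[0, 54, 69], "aperture":40}, {"xyz":[0, 54, 69], "aperture":30}]' | python3 steer.py 3; echo '[{"aperture":26}, {"aperture":24}, {"aperture":22}, {"aperture":20}, {"aperture":19}, {"aperture":18}, {"aperture":17}, {"aperture":17}]' | python3 steer.py 3;  cat > g.py <<'E'
from h import *
q=[]
for i in range(6):
    c=cap("top") if i%2 else cap("scene"); p=robot.observe()["position"]; q.append([(p[:2]-PIV)@XD,(p[:2]-PIV)@YD,p[2]])
    if i>3: measure(c)
print(np.mean(q,0),np.std(q,0))
E
python3 g.py;  echo '[{"xyz":[0, 1, 0], "aperture":17}, {"xyz":[0, 2, 0], "aperture":17}, {"xyz":[0, 3, 0], "aperture":17}, {"xyz":[0, 4, 0], "aperture":17}, {"xyz":[0, 4.4, 0], "aperture":17}, {"xyz":[0, 4.4, 0], "aperture":17}, {"xyz":[0, 4.4, 0], "aperture":17}]' | python3 steer.py 3; python3 g.py
```

```text
time: 17.55
position: [544.4, -172.0, 118.2]
eef_rot: [0.994, 0.112, -0.002, -0.001]
wrist_force: [-0.7, -0.1, -0.1]
grip_width: 41.0
finger_force: 0.0
time: 18.22
position: [546.2, -173.7, 120.4]
eef_rot: [0.994, 0.112, 0.001, 0.0]
wrist_force: [1.3, -1.0, 0.4]
grip_width: 18.4
finger_force: 3.0
post top x,y,z [  9.45222669 -78.56215553 166.03944033] 16
pan tilt x,y,z0 [ 2.73261235e-03 -2.64645200e-02  9.50844998e+01] 667 tilt from z0 -0.032629168747606484
beam far [  0.14509607 118.942708  ] z at -176 94.06120535694146 -173.3566789460821 18
pan tilt x,y,z0 [-4.05290973e-03 -3.34594867e-02  9.55848671e+01] 979 tilt from z0 -0.028459440983146202
[  1.0845934  -84.78211462 120.20758297] [0.01783363 0.08368365 0.05553586]
time: 19.1
position: [546.9, -177.7, 120.1]
eef_rot: [0.994, 0.112, 0.0, -0.0]
wrist_force: [3.5, 2.3, -2.4]
grip_width: 18.1
finger_force: 3.0
post top x,y,z [  8.93546658 -79.1542571  166.23287439] 20
pan tilt x,y,z0 [-2.69383800e-03 -2.99053428e-02  9.53802140e+01] 679 tilt from z0 -0.030164883490066904
beam far [7.61912716e-02 1.05648927e+02] z at -176 92.61526653469608 -177.6167855275443 17
pan tilt x,y,z0 [-2.15482510e-03 -2.38034093e-02  9.59753451e+01] 993 tilt from z0 -0.025205457100972238
[  0.77589942 -88.99733737 120.09479454] [0.01468942 0.00882285 0.01549375]
```

```bash
echo '[{"xyz":[0, 0.2, 0], "aperture":17}, {"xyz":[0, 0.4, 0], "aperture":17}, {"xyz":[0, 0.4, 0], "aperture":17}, {"xyz":[0, 0.4, 0], "aperture":17}]' | python3 steer.py 3; echo '[{"xyz":[0, 0.4, 0], "aperture":24}, {"xyz":[0, 0.4, 0], "aperture":34}, {"xyz":[0, 0.4, 0], "aperture":46}, {"xyz":[0, 0.4, 0], "aperture":50}, {"xyz":[0, 0, -30], "aperture":50}, {"xyz":[0, 0, -70], "aperture":50}, {"xyz":[0, -20, -70], "aperture":50}, {"xyz":[0, -60, -70], "aperture":50}]' | python3 steer.py; echo '[{"aperture":46}, {"aperture":46}, {"aperture":46}, {"aperture":46}, {"aperture":46}, {"aperture":46}, {"aperture":46}, {"aperture":46}]' | python3 steer.py;echo '[{"aperture":46}, {"aperture":46}, {"aperture":46}, {"aperture":46}, {"aperture":46}]' | python3 steer.py
python3 - <<'E'
from h import *
c=cap("wrist"); save(c,"w8.png",(100,300,400,640),3); np.savez("w8.npz",**c); measure(c); print("top"); measure(cap("top")); c=cap("scene"); measure(c)
E
```

```text
time: 19.73
position: [546.8, -178.2, 120.1]
eef_rot: [0.994, 0.112, -0.0, 0.0]
wrist_force: [2.5, 1.9, -1.8]
grip_width: 18.6
finger_force: 3.0
time: 20.4
position: [535.0, -123.9, 192.1]
eef_rot: [0.994, 0.108, 0.002, 0.002]
wrist_force: [1.1, 1.2, -0.3]
grip_width: 49.8
finger_force: 0.0
time: 21.07
position: [533.5, -120.0, 189.9]
eef_rot: [0.994, 0.111, -0.0, -0.0]
wrist_force: [0.5, 0.9, -0.0]
grip_width: 46.0
finger_force: 0.0
time: 21.48
position: [533.5, -119.6, 190.1]
eef_rot: [0.994, 0.112, -0.0, -0.0]
wrist_force: [-0.4, 0.3, -0.2]
grip_width: 46.0
finger_force: 0.0
post top x,y,z [  0.55969024 -88.92829568 152.42096355] 406
pan tilt x,y,z0 [-5.34115549e-04 -1.20628395e-02  9.80307646e+01] 5782 tilt from z0 -0.008076961926333226
beam far [  0.12059483 112.48175599] z at -176 91.29419450966759 -175.6809554377085 230
top
pan tilt x,y,z0 [ 2.05222348e-03 -1.45943191e-02  9.74092486e+01] 994 tilt from z0 -0.013256261956741018
beam far [  0.40988615 165.55393179] z at -176 91.29490191152534 -182.98963572248755 17
post top x,y,z [  0.6454522  -86.3558183  151.76861914] 23
pan tilt x,y,z0 [-1.05842520e-03 -9.01419293e-03  9.69624067e+01] 666 tilt from z0 -0.01697994380008865
beam far [  0.15696612 117.6692039 ] z at -176 91.00477921172688 -173.63348322279805 16
```

```bash
python3 go.py 488 -305 130 12.85
```

```text
[-85.52 170.7   60.07] turn -0.0 [ 533.5 -119.6  190.1] 12.828180375644923
```

```bash
echo '[{"xyz":[-30, 30, 0], "aperture":46}, {"xyz":[-55, 60, 0], "aperture":46}, {"xyz":[-85, 90, 0], "aperture":46}, {"xyz":[-85, 130, 0], "aperture":46}, {"xyz":[-85, 170, 20], "aperture":46}, {"xyz":[-85, 170, 50], "aperture":46}, {"xyz":[-85, 170, 60], "aperture":46}, {"xyz":[-85, 170, 60], "aperture":46}]' | python3 steer.py; echo '[{"aperture":46}, {"aperture":46}, {"aperture":46}]' | python3 steer.py
cat > idx.py <<'E'
from h import *
import sys
cs=[cap("wrist") for _ in range(4)]; c=cs[0]; Z=np.median([k["z_map"] for k in cs],0); c["z_map"]=Z; np.savez("idx.npz",**c)
W=cloud(c); q=W[...,:2]-PIV; y=q@YD; x=q@XD; z=W[...,2]
for k in cs: measure(k)
m=(np.abs(x)<25)&(y<-185)&(y>-225)&(z>60)&(z<110); v,u=np.nonzero(m); print(v.min(),v.max(),u.min(),u.max())
for xa in range(-16,17,2):
    k=m&(x>=xa)&(x<xa+2); 
    if k.sum()>3: print(xa,k.sum(),"ymin/max",round(y[k].min(),1),round(y[k].max(),1),"z pct",np.round(np.percentile(z[k],[5,50,90,98]),1))
f=cv2.cvtColor(c["frame"],cv2.COLOR_RGB2BGR)[v.min()-25:v.max()+25,max(0,u.min()-40):u.max()+40]; print(f.shape)
cv2.imwrite("pics/"+sys.argv[1],cv2.resize(f,None,fx=5,fy=5,interpolation=cv2.INTER_CUBIC)[:600,:800])
E
python3 idx.py idx1.png
```

```text
time: 22.3
position: [486.6, -303.2, 127.6]
eef_rot: [0.994, 0.112, -0.002, -0.002]
wrist_force: [-0.3, 1.3, 0.2]
grip_width: 45.7
finger_force: 0.0
time: 22.55
position: [489.2, -303.4, 131.5]
eef_rot: [0.994, 0.113, 0.001, 0.0]
wrist_force: [0.9, -0.3, 1.3]
grip_width: 45.7
finger_force: 0.0
post top x,y,z [-1.10033611e-01 -9.03258956e+01  1.52762386e+02] 1126
pan tilt x,y,z0 [0. 0. 0.] 0 tilt from z0 -0.825
beam far [  0.12409858 113.3866266 ] z at -176 91.57354942653684 -175.61484300867883 491
post top x,y,z [ -0.22228141 -90.56836059 152.60515843] 1133
pan tilt x,y,z0 [0. 0. 0.] 0 tilt from z0 -0.825
beam far [  0.12402561 113.23899398] z at -176 91.46423365523344 -175.87740310611548 502
post top x,y,z [ -0.25820453 -90.54014947 152.61679701] 1142
pan tilt x,y,z0 [0. 0. 0.] 0 tilt from z0 -0.825
beam far [  0.12470486 113.36203183] z at -176 91.39619044340277 -176.08896412221577 489
post top x,y,z [ -0.24455659 -90.60049803 152.54714993] 1158
pan tilt x,y,z0 [0. 0. 0.] 0 tilt from z0 -0.825
beam far [  0.12610875 113.54580688] z at -176 91.3781572798459 -175.77102053227844 478
75 130 301 333
-16 33 ymin/max -200.1 -192.9 z pct [87.1 87.6 87.9 88.3]
-14 33 ymin/max -200.1 -192.9 z pct [87.1 87.6 88.1 88.3]
-12 11 ymin/max -200.1 -192.9 z pct [87.  87.7 88.1 88.3]
-6 96 ymin/max -207.1 -185.3 z pct [89.6 90.3 90.8 91.1]
-4 96 ymin/max -207.1 -185.3 z pct [89.6 90.2 90.8 91. ]
-2 96 ymin/max -207.1 -185.3 z pct [89.7 90.2 90.7 90.9]
0 97 ymin/max -207.7 -185.4 z pct [89.6 90.2 90.7 91. ]
2 96 ymin/max -207.0 -185.4 z pct [89.6 90.2 90.7 90.9]
4 96 ymin/max -207.0 -185.4 z pct [89.7 90.2 90.6 91. ]
10 74 ymin/max -200.2 -192.8 z pct [61.8 79.  87.7 88.1]
12 33 ymin/max -200.0 -193.1 z pct [86.9 87.6 88.1 88.3]
14 33 ymin/max -200.0 -193.1 z pct [87.1 87.5 88.1 88.3]
16 33 ymin/max -200.0 -193.1 z pct [87.1 87.6 88.1 88.3]
(105, 112, 3)
```

View pics/idx1.png

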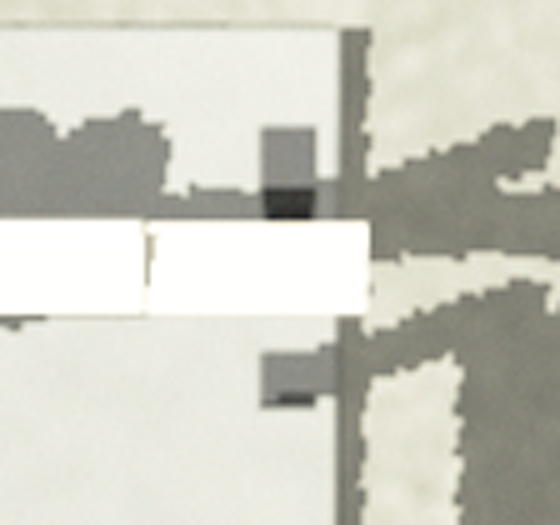

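The posts' dark tops are at crop (290,155) and (290,385), at z 87.6. The white tongue between them stands at 90.2, so it is 2.6 mm high and the tilt is about -0.013 rad. The counterpoise needs to go about 1.4 mm farther out.

```bash
python3 - <<'E'
from h import *
c=dict(np.load("idx.npz")); W=cloud(c); q=W[...,:2]-PIV; y=q@YD; x=q@XD; z=W[...,2]
for a in range(-210,-150,4):
    k=(np.abs(x)<4)&(y>=a)&(y<a+4)&(z>70)
    if k.sum()>5: print(a,round(float(np.median(z[k])),2),end=" | ")
E
echo '[{"xyz":[0, 0, -30], "aperture":50}, {"xyz":[0, 0, -60], "aperture":50}, {"xyz":[0, 0, -60], "aperture":50}]' | python3 steer.py 3; python3 go.py 547 -178.7 119 12.85
```

```text
-210 90.4 | -206 90.27 | -202 90.3 | -198 90.12 | -194 90.17 | -190 90.11 | -186 90.14 | -182 90.05 | -178 92.52 | -174 92.94 | -170 92.87 | -166 92.73 | -162 92.74 | -158 92.79 | -154 92.65 | time: 23.0
position: [490.7, -305.1, 195.1]
eef_rot: [0.994, 0.112, 0.003, 0.002]
wrist_force: [1.9, -0.3, 0.5]
grip_width: 49.7
finger_force: 0.0
[  82.59 -111.13   76.08] turn -0.0 [ 490.7 -305.1  195.1] 12.82627666179134
```

```bash
echo '[{"xyz":[30, -30, 0], "aperture":50}, {"xyz":[55, -60, 0], "aperture":50}, {"xyz":[83, -95, 0], "aperture":50}, {"xyz":[83, -111, 0], "aperture":50}, {"xyz":[83, -111, 0], "aperture":50}, {"xyz":[83, -111, 0], "aperture":50}, {"xyz":[83, -111, 0], "aperture":50}, {"xyz":[83, -111, 0], "aperture":50}]' | python3 steer.py 3; python3 go.py 547 -178.7 119 12.85
```

```text
time: 23.67
position: [544.2, -179.2, 190.1]
eef_rot: [0.994, 0.111, -0.0, 0.0]
wrist_force: [0.4, -0.8, -0.4]
grip_width: 50.2
finger_force: 0.0
[2.810e+00 5.000e-02 7.112e+01] turn -0.003 [ 544.2 -179.2  190.1] 12.699540577774723
```

```bash
echo '[{"xyz":[2, 0, 35], "aperture":50}, {"xyz":[2, 0, 60], "aperture":50}, {"xyz":[2, 0, 71], "aperture":40}, {"xyz":[2, 0, 71], "aperture":30}, {"xyz":[2, 0, 71], "aperture":26}, {"xyz":[2, 0, 71], "aperture":24}, {"xyz":[2, 0, 71], "aperture":22}, {"xyz":[2, 0, 71], "aperture":20}]' | python3 steer.py 3; echo '[{"aperture":19}, {"aperture":18}, {"aperture":17}, {"aperture":17}]' | python3 steer.py 3; python3 g.py|tail -1;  echo '[{"xyz":[0, 0.6, 0], "aperture":17}, {"xyz":[0, 1.2, 0], "aperture":17}, {"xyz":[0, 1.8, 0], "aperture":17}, {"xyz":[0, 2.2, 0], "aperture":17}, {"xyz":[0, 2.2, 0], "aperture":17}, {"xyz":[0, 2.2, 0], "aperture":17}, {"xyz":[0, 2.2, 0], "aperture":17}]' | python3 steer.py 3; python3 g.py
```

```text
time: 24.33
position: [547.2, -177.5, 120.3]
eef_rot: [0.994, 0.112, 0.001, 0.0]
wrist_force: [-0.2, -0.1, 1.0]
grip_width: 21.3
finger_force: 0.0
time: 24.67
position: [547.1, -177.3, 119.4]
eef_rot: [0.994, 0.112, 0.001, 0.0]
wrist_force: [2.1, -1.2, 0.9]
grip_width: 18.0
finger_force: 3.0
[  1.07472689 -88.53937435 119.22429971] [0.01380444 0.06179905 0.06260228]
time: 25.55
position: [547.3, -179.1, 119.1]
eef_rot: [0.994, 0.112, 0.0, -0.0]
wrist_force: [4.5, 2.3, -1.0]
grip_width: 17.5
finger_force: 3.0
post top x,y,z [  9.46463751 -79.48955718 167.32692801] 16
pan tilt x,y,z0 [-1.21193291e-03  1.39771667e-03  9.84343051e+01] 675 tilt from z0 -0.004714124565269865
beam far [1.05105151e-01 1.06634541e+02] z at -176 88.51315775342724 -175.27531758820083 18
pan tilt x,y,z0 [-1.83149544e-03 -6.81293866e-03  9.89039738e+01] 997 tilt from z0 -0.0008002183746905682
[  0.91215122 -90.59538799 119.12783826] [0.02373269 0.03805402 0.01509062]
```

```bash
echo '[{"xyz":[0, 0.4, 0], "aperture":17}, {"xyz":[0, 0.8, 0], "aperture":17}, {"xyz":[0, 1.2, 0], "aperture":17}, {"xyz":[0, 1.2, 0], "aperture":17}, {"xyz":[0, 1.2, 0], "aperture":17}]' | python3 steer.py 3; python3 g.py|tail -3; echo '[{"aperture":24}, {"aperture":34}, {"aperture":46}, {"aperture":50}, {"xyz":[0, 0, -30], "aperture":50}, {"xyz":[0, 0, -70], "aperture":50}, {"xyz":[-30, 20, -70], "aperture":50}, {"xyz":[-50, 60, -70], "aperture":50}]' | python3 steer.py; python3 go.py 488 -305 131 12.85
```

```text
time: 26.27
position: [547.6, -180.6, 119.1]
eef_rot: [0.994, 0.112, 0.0, 0.0]
wrist_force: [4.1, 2.2, -1.0]
grip_width: 17.8
finger_force: 3.0
beam far [  0.13437031 111.62228394] z at -176 88.06231770841399 -175.99763105744563 15
pan tilt x,y,z0 [ 9.84994785e-04 -8.46828009e-04  9.89267618e+01] 990 tilt from z0 -0.0006103180747257871
[  0.82682299 -91.95635275 119.14153329] [0.0116467  0.01373972 0.01165586]
time: 27.23
position: [512.4, -244.3, 191.3]
eef_rot: [0.993, 0.115, 0.001, 0.0]
wrist_force: [-0.0, -0.9, -1.2]
grip_width: 49.9
finger_force: 0.0
[-37.7   53.55  60.26] turn 0.006 [ 512.4 -244.3  191.3] 13.17701349009594
```

```bash
echo '[{"xyz":[-38, 40, 0], "aperture":50}, {"xyz":[-38, 50, 20], "aperture":50}, {"xyz":[-38, 50, 50], "aperture":50}, {"xyz":[-38, 50, 60], "aperture":50}, {"xyz":[-38, 50, 60], "aperture":50}, {"xyz":[-38, 50, 60], "aperture":50}, {"xyz":[-38, 50, 60], "aperture":50}, {"xyz":[-38, 50, 60], "aperture":50}]' | python3 steer.py; echo '[{"aperture":50}, {"aperture":50}, {"aperture":50}, {"aperture":50}, {"aperture":50}, {"aperture":50}, {"aperture":50}, {"aperture":50}]' | python3 steer.py|head -2;  python3 idx.py idx2.png | grep -v pan; python3 - <<'E'
from h import *
for i in range(3): measure(cap("scene")); measure(cap("top"))
E
```

```text
time: 27.9
position: [487.8, -303.7, 130.3]
eef_rot: [0.994, 0.112, 0.001, 0.0]
wrist_force: [0.0, -0.2, 0.8]
grip_width: 50.1
finger_force: 0.0
time: 28.57
position: [486.6, -304.3, 129.0]
post top x,y,z [ -0.25730894 -92.63833808 151.50720184] 1180
beam far [  0.1379749 113.6275783] z at -176 89.34243333158489 -175.8223928692541 512
post top x,y,z [ -0.2736156  -92.61577518 151.44892312] 1179
beam far [  0.13958401 113.87544667] z at -176 89.33022683938962 -175.75329313774168 504
post top x,y,z [ -0.24343222 -92.67231116 151.46732418] 1195
beam far [  0.14119108 114.20317681] z at -176 89.39088344923215 -175.9351368580098 502
post top x,y,z [ -0.32212747 -92.61950763 151.52168129] 1176
beam far [  0.13773965 113.61014405] z at -176 89.3231753589171 -175.75209686727686 505
70 126 300 332
-16 24 ymin/max -200.5 -193.4 z pct [87.  87.4 88.  88.2]
-14 33 ymin/max -200.5 -193.4 z pct [86.9 87.5 88.  88.1]
-12 11 ymin/max -200.5 -193.4 z pct [87.  87.5 87.8 87.9]
-6 99 ymin/max -207.5 -185.0 z pct [87.1 87.8 88.2 88.3]
-4 99 ymin/max -207.5 -185.1 z pct [87.1 87.7 88.2 88.5]
-2 99 ymin/m
[... 1297 characters left out ...]
an tilt x,y,z0 [-3.66562672e-03 -2.04781703e-03  9.88431380e+01] 1039 tilt from z0 -0.001307182936800899
beam far [  0.12389163 111.03720618] z at -176 89.14734022772186 -175.85506514878125 34
post top x,y,z [  0.65767669 -88.5897036  150.84372118] 22
pan tilt x,y,z0 [-1.31685071e-03 -2.81721502e-04  9.83081003e+01] 648 tilt from z0 -0.005765830807574683
beam far [8.86142282e-02 1.03806831e+02] z at -176 88.44993097071728 -176.0373587513197 16
post top x,y,z [ -0.43025607 -94.16457269 151.64270638] 33
pan tilt x,y,z0 [-2.62678062e-03 -1.83309236e-03  9.87262178e+01] 988 tilt from z0 -0.0022815183617472218
beam far [  0.14377405 114.57999449] z at -176 89.35479925335305 -176.35826828403566 34
```

The tongue top is at 87.75 and the posts' tops at 87.5, so the beam is level to about 0.001 rad. One last look before handing in.

```bash
python3 - <<'E'
from h import *
c=cap("top"); save(c,"fin.png",(80,300,140,500),2)
W=cloud(c); h,s,v=hsv(c); m=(h>40)&(h<95)&(s>70)&(W[...,2]>90)&(W[...,2]<125)&(np.hypot(W[...,0]-499,W[...,1]-26)<80); print(rect(W[m]))
E
```

```text
(array([499.8,  23.6, 108.5,  27.2]), 12.0)
```

View pics/fin.png

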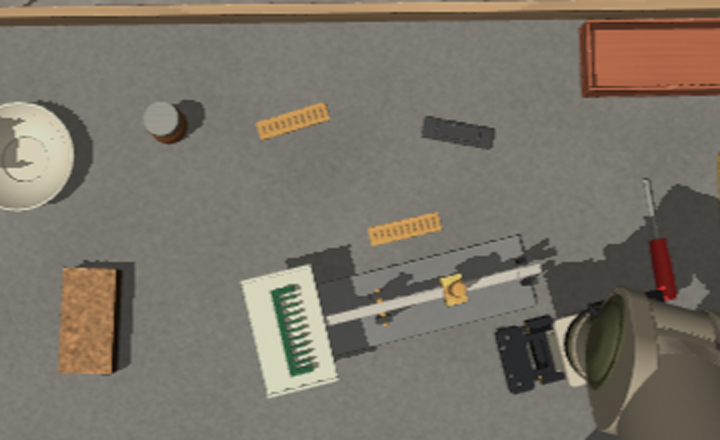

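The comb lies at the middle of the pan, around (293,330). The beam is free, the hand is well clear at (525,350), and the other things are where they were.

```bash
python3 -c "
from station import robot; print(robot.finish_job())"
```

```text
the job is handed in; nothing more can be done
None
```

I laid the comb flat on the middle of the pan, slid the counterpoise until the beam floated level (tongue within about 0.3 mm of the posts' tops), left the hand clear and the other things in place, and handed the job in at about 29 s; no verdict was returned.

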